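# Take one calibration reading on the tester bench

### The job

Take one calibration reading by pressing three keys down with the closed fingertips, lightly and in this order: first the round key on top of the simulator that sits on the glass jar, then the long key on the grey handheld tester, then the square key on the white ticket printer. Push each key about half-way down or further, so that it stays down by itself, and go gently without banging it against its stop. Do not pick up or shift the tester or the printer, do not press the round key of the low simulator on the black foam, leave everything else standing where it is, and finish clear of everything.

Things in the scene. Friction and masses are not known exactly. Their poses are not given: they have to be found in the camera images.
- jar_simulator: Fixed simulator that sits on a jar: clear glass jar 110 mm across, steel collar, on it a metal head (120 x 115 mm seen from above) with a sloping display panel towards the robot; flat top 195 mm above the table. Origin: table level under its centre; x points from the display side to the rear.
- jar_key_top (a point): Centre of the top face of the round key (30 mm across) on the flat top of the jar simulator, 28 mm behind its centre; 209 mm above the table when up, 14 mm proud of the head. The point moves down with the key.
- jar_key (a joint): The jar simulator's round key. Value = depth in m: 0 = up, hard stop at 0.012. The push it takes grows evenly from 2.5 N at the start to 8.5 N at the stop; let go, it stays where it is, or springs back to about 0.005 if it was deeper. It counts as down beyond 0.003; 5 to 9 mm of push (5 to 7 N) is right, the hard stop need not be reached.
- low_simulator: Fixed low simulator without a jar: the same metal head with the same round key, standing on a flat black foam pad 150 x 140 x 20 mm; flat top 95 mm above the table. Not to be used. Origin: table level under its centre.
- low_key (a joint): The round key on the low simulator, same make; it must stay up (0).
- tester: Loose grey handheld tester, 70 x 160 x 36 mm lying flat, long side along its y axis, short white mouth tube at its +y end (22 mm more), dark display near that end; 0.25 to 0.45 kg. Origin: centre of its underside.
- long_key_top (a point): Centre of the top face of the long key (13 mm by 36 mm, long along the tester's y) on the tester, 5 mm to -y of its centre; 50 mm above the table when up, 14 mm proud. Moves down with the key.
- long_key (a joint): The tester's long key. Value = depth in m: 0 = up, hard stop at 0.012. The push it takes grows evenly from 2.5 N at the start to 8.5 N at the stop; let go, it stays where it is, or springs back to about 0.005 if it was deeper. It counts as down beyond 0.003; 5 to 9 mm of push (5 to 7 N) is right, the hard stop need not be reached.
- printer: Loose white ticket printer, 115 x 100 x 50 mm, about 0.7 kg, grey cover on its rear (+x) half with a short paper ticket standing at the slot. Origin: centre of its underside.
- square_key_top (a point): Centre of the top face of the square key (22 mm by 22 mm) on the printer's top, 22 mm in front of (-x) and 20 mm to -y of its centre; 64 mm above the table when up, 14 mm proud. Moves down with the key.
- square_key (a joint): The printer's square key. Value = depth in m: 0 = up, hard stop at 0.012. The push it takes grows evenly from 2.5 N at the start to 8.5 N at the stop; let go, it stays where it is, or springs back to about 0.005 if it was deeper. It counts as down beyond 0.003; 5 to 9 mm of push (5 to 7 N) is right, the hard stop need not be reached.
- bottle: Bystander: white plastic bottle, 60 mm across, 130 mm tall, standing between the simulators. Origin: centre of its underside.
- fitting: Bystander: small steel hose fitting, 32 mm across, 45 mm tall. Origin: centre of its underside.
- mouthpiece: Bystander: white plastic tube standing on end, 28 mm across, 45 mm tall. Origin: centre of its underside.
- beaker: Bystander: glass beaker, 68 mm across, 85 mm tall. Origin: centre of its underside.
- screwdriver: Bystander: screwdriver 170 mm long lying on the table.
- weight_box: Bystander: closed black box 70 x 50 x 35 mm. Origin: centre of its underside.
- solution_jar: Bystander: amber jar with black lid, 56 mm across, 75 mm tall. Origin: centre of its underside.
Things that resemble listed ones, but are neither listed nor needed, are in the scene too. Leave any orange look-alike of the tester alone.

How it is judged:
On the way, in this order (a step that is already met when the one before it is completed fails the run):
1. the jar simulator's round key is pressed down while the other keys are up (value of joint jar_key above 0.003 m and value of joint each of long_key, square_key below 0.002 m), for 0.1 s.
2. the tester's long key is pressed down while the printer's key is up (value of joint each of jar_key, long_key above 0.003 m and value of joint square_key below 0.002 m), for 0.1 s.
3. the printer's square key is pressed down (value of joint each of jar_key, long_key, square_key above 0.003 m), for 0.1 s.
At the end, for the whole second after the job is handed in: The round key of the jar simulator, the long key of the tester and the square key of the printer are all at least 3 mm down, the low simulator's key is up (under 2 mm), tester and printer lie flat within 20 mm of where they were and at rest, and every bystander is within 30 mm of its start (all of step 3 and value of joint low_key below 0.002 m and distance of each of tester, printer from where it was at the start of the episode below 0.02 m and angle between each of tester, printer's own z axis and vertical below 0.1 rad and distance of each of bottle, fitting, mouthpiece, beaker, screwdriver, weight_box, solution_jar from where it was at the start of the episode below 0.03 m and linear speed of each of tester, printer below 0.02 m/s); the robot touches nothing.
It fails at once if a key is pressed out of order (over 2 mm): the long key before the jar simulator's key is down, or the square key before the long key is down ((value of joint long_key above 0.002 m and value of joint jar_key below 0.003 m) or (value of joint square_key above 0.002 m and value of joint long_key below 0.003 m)).
It fails at once if the low simulator's key is pressed (over 2 mm) (value of joint low_key above 0.002 m).
It fails at once if the robot pushes on a simulator, the tester or the printer with more than 40 N (contact force between any of the fingers, the arm and jar_simulator above 40 N or contact force between any of the fingers, the arm and low_simulator above 40 N or contact force between any of the fingers, the arm and tester above 40 N or contact force between any of the fingers, the arm and printer above 40 N).
It fails at once if the tester or printer is shifted or lifted more than 20 mm, or tipped more than 0.25 rad (distance of any of tester, printer from where it was at the start of the episode above 0.02 m or angle between any of tester, printer's own z axis and vertical above 0.25 rad).
It fails at once if a bystander is moved more than 30 mm or a standing one knocked over (distance of any of bottle, fitting, mouthpiece, beaker, screwdriver, weight_box, solution_jar from where it was at the start of the episode above 0.03 m or angle between any of bottle, fitting, mouthpiece, beaker, weight_box, solution_jar's own z axis and vertical above 0.5 rad).
It also fails if it takes over 51 s, if anything falls off the work surface, if the arm or the gripper's body presses on something with over 40 N, if the wrist force passes 120 N, or if a joint passes its speed limit or range.

### The arm

A 6-joint arm with a two-finger parallel gripper is mounted at the origin on the work surface. World frame = base frame: x ahead of the robot, y to its left, z up, the work surface at z = 0. Lengths are in m, angles in rad, forces in N, time in s.
With the tool pointing down it reaches from about 0.25 to 0.85 m from the base axis. Payload 12.5 kg.
Tool frame: the origin (TCP) lies between the finger pads; the fingertips stand 8 mm ahead of it and the grasp point (between the pads) lies 11 mm behind it; z points along the fingers, y is the direction in which the jaws open and shut (so a half turn about z gives the same grasp; the last joint's range is limited). The gripper opens to 93 mm and grips with 3 to 60 N. Pads are 15 mm wide; open, the fingers measure 128 mm over their backs; the gripper's body (75 mm by 188 mm) begins 65 mm behind the grasp point.
Start: joints at [1.224, 0.351, 1.652, -0, 1.139, -0.085], TCP at [0.142, 0.531, 0.19] pointing down, gripper open.
Joint ranges: [-2.75, 2.75], [-0.79, 2.1], [0.01, 2.65], [-1.57, 4.71], [0.07, 3.14], [-2.87, 2.87]. Speed limits (rad/s): [2.22, 2.22, 2.79, 3.14, 3.14, 3.14].

### API

Orientations are given as a 3x3 rotation matrix whose columns are the frame's x, y, z axes.
In Python, from workcell import r, vision, close_job gives the robot as it stands. The module is installed in compiled form; this text tells all that it offers.
- The arm moves only by the tool step_arm, never from a script. Its argument "increments" is a list of rows, each an object of numbers: "tx", "ty", "tz": the shift along the tool's x, y, z in units of 6 cm (1.0 is 6 cm); "ax", "ay", "az": the turn, a rotation vector about the tool's x, y, z in units of 30 degrees (1.0 is 30 degrees). A call has 1 to 12 rows; each row shifts and turns the commanded pose from where the row before left it, along the tool's axes as they then stand; what a row does not reach is not made up. A row lasts 1/8 s, in which the tool goes at most 62.5 mm and 10.7 degrees, less where a joint would pass 70% of its speed; a pose out of reach is approached as far as the arm can. A call with a number of a shift or a turn outside -1 to 1 is refused whole. A call with a gripper value outside its range is refused whole. "grip" is the finger opening in mm, from 0 to 93, set as the call begins (left out, the last holds). The fingers move at their own pace and stop on an object; "force" is the grip in N (left out, the last holds). Time passes only in rows, so rows that do not move let the fingers close. It gives the time, the measured TCP pose, the force and the opening at its end, in the units of the state.
- r.sense(): the state, without advancing time (a new reading comes with each control period).
- vision.snapshot(name): name is "scene" or "top" or "wrist"; returns a dict with "color" (384x512x3 uint8, blue, green, red), "intrinsics" (3x3 intrinsics, pixels), "D" ([k1, k2, p1, p2, k3] as OpenCV has them; the pictures are not rectified), "cam_to_world" (4x4, takes a point from camera to world coordinates); the wrist camera has in their place "mount" (4x4, takes a point from camera to tool coordinates, whose origin is the TCP and whose axes are the flange's). Camera axes: x right, y down, z forward; pixel columns grow to the right and rows downward; lengths in m; the calibration is good to about 2 mm. A picture is of the moment at which its call begins: read the wrist's pose just before it. There is no depth.
- close_job(): hands the job in, once; it reports no verdict.
The state is a dict: "time_s": time; "joint_pos": joint angles; "joint_vel": joint speeds; "tau": joint torques, N m; "eef_pos": TCP position; "ee_rot": TCP orientation; "ft_force": force on the tool from outside, world axes, zero at the start; "moment": the same for the moment, N m; "finger_gap": opening from 0.0 (shut) to 1.0 (fully open).
Only numpy, scipy, OpenCV 4.12 (cv2) and the standard library are available. Lean on these libraries where they do the work, as an engineer would, in place of code of your own. Each camera call takes 0.05 s, during which the arm holds its last target. There are 200 camera calls.

## Working session

There is one attempt and no reset: what is moved stays moved. The work goes in short steps, Python scripts to look and compute and a tool call to move; the robot and the scene stay as the last step left them, time stands still between calls to the robot, and variables do not carry over. Pictures are saved under pics/ and viewed, about 8 in all and at most 12, crops included, and the job is handed in when it is done.

Besides the shell and the picture viewer there is one more tool, called after "Call:" as name([rows], argument=value, ...), one row to a line, values as JSON. step_arm: Moves the arm, as the interface text tells. Its arguments: {"type":"object","properties":{"increments":{"type":"array","items":{"type":"object","properties":{"tx":{"type":"number"},"ty":{"type":"number"},"tz":{"type":"number"},"ax":{"type":"number"},"ay":{"type":"number"},"az":{"type":"number"}}}},"grip":{"type":"number"},"force":{"type":"number"}},"required":["increments"]}

```bash
mkdir -p pics
cat > h.py <<'E'
import numpy as np, cv2
from workcell import r, vision, close_job
def ray(s,px,z,T=None):
    T=s["cam_to_world"] if T is None else T
    T=np.array(T);p=cv2.undistortPoints(np.array([[px]],float),np.array(s["intrinsics"]),np.array(s["D"]))[0,0]
    d=T[:3,:3]@np.array([p[0],p[1],1]);o=T[:3,3]
    return o+d*(z-o[2])/d[2]
def proj(s,P,T=None):
    T=np.array(s["cam_to_world"] if T is None else T);Ti=np.linalg.inv(T)
    return cv2.projectPoints(np.array([P],float),cv2.Rodrigues(Ti[:3,:3])[0],Ti[:3,3],np.array(s["intrinsics"]),np.array(s["D"]))[0][0,0]
def wristT(s,st):
    T=np.eye(4);T[:3,:3]=st["ee_rot"];T[:3,3]=st["eef_pos"];return T@np.array(s["mount"])
E
python3 - <<'E'
from h import *
import pickle
st=r.sense();print(st)
for n in("top","scene"):
    s=vision.snapshot(n);pickle.dump(s,open(n+".pkl","wb"));print(n,np.round(s["cam_to_world"],3).tolist(),np.round(s["intrinsics"],1).tolist())
    cv2.imwrite(f"pics/{n}.png",cv2.resize(s["color"],(800,600),interpolation=cv2.INTER_CUBIC))
E
```

```text
{'time_s': 0.0, 'joint_pos': array([ 1.22438728e+00,  3.51226723e-01,  1.65240860e+00,  2.01945337e-05,
        1.13908447e+00, -8.45946431e-02]), 'joint_vel': array([-0.00051138, -0.00259213,  0.00132815,  0.00141236, -0.00081672,
       -0.00163034]), 'tau': array([ 8.94711084e-04, -4.97327793e+01, -2.85254842e+01,  6.99348631e-02,
        2.57146102e-02, -1.63241166e-04]), 'eef_pos': array([0.14220123, 0.53092174, 0.18961254]), 'ee_rot': array([[-9.65919728e-01,  2.58841496e-01, -3.99943112e-04],
       [ 2.58841780e-01,  9.65919159e-01, -1.05396294e-03],
       [ 1.13503371e-04, -1.12156558e-03, -9.99999365e-01]]), 'ft_force': array([ 0.03793217,  0.5258195 , -0.21088792]), 'moment': array([ 0.00315018, -0.01664307, -0.02867959]), 'finger_gap': 1.0006830534463185}
top [[-0.025, -0.985, 0.168, 0.264], [-1.0, 0.024, -0.006, -0.1], [0.002, -0.168, -0.986, 1.555], [0.0, 0.0, 0.0, 1.0]] [[463.3, 0.0, 253.2], [0.0, 463.3, 190.8], [0.0, 0.0, 1.0]]
scene [[-0.446, 0.583, -0.679, 1.281], [0.895, 0.292, -0.337, 0.287], [0.002, -0.758, -0.653, 0.898], [0.0, 0.0, 0.0, 1.0]] [[382.1, 0.0, 253.6], [0.0, 382.1, 189.7], [0.0, 0.0, 1.0]]
```

View pics/top.png

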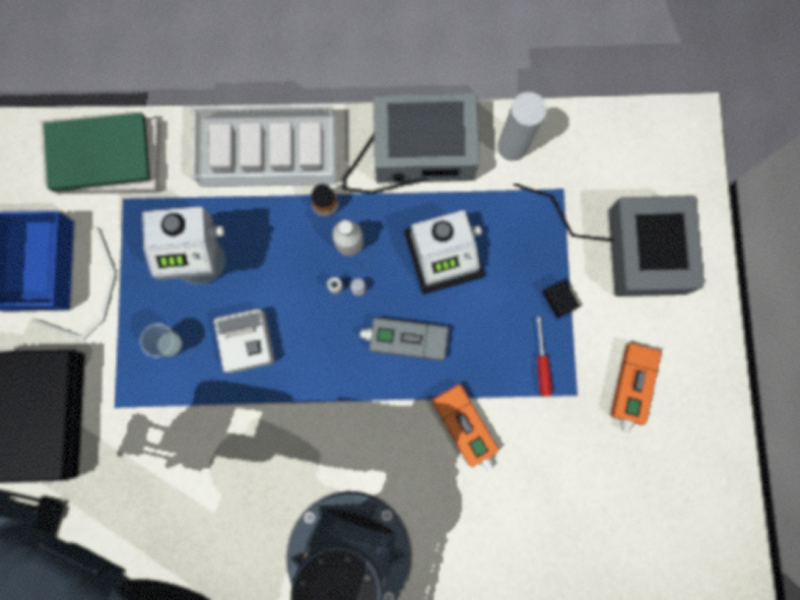

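View pics/scene.png

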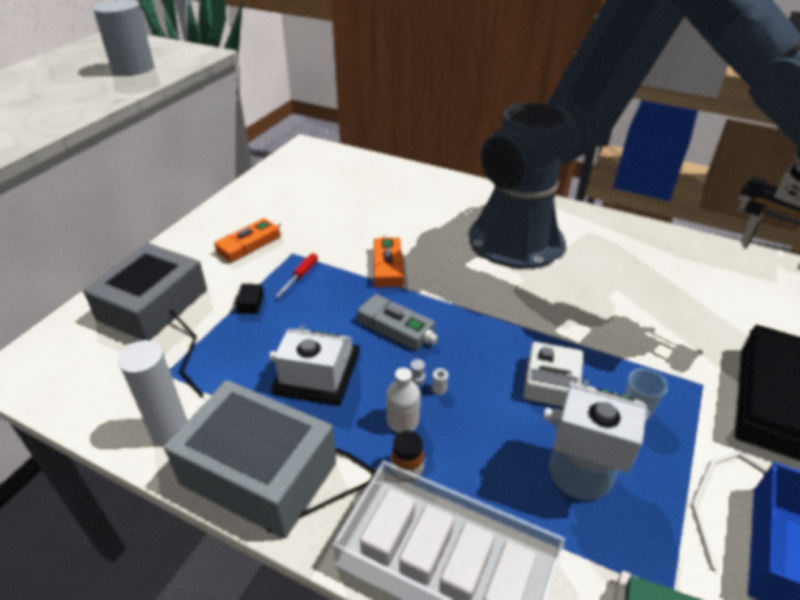

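The top view shows the jar key at (173,223), the low simulator (on foam) at (443,231), the grey tester key at (410,338) and the printer key at (253,347). In the scene view the jar key is at (604,411), the long key at (395,313) and the square key at (546,353).

Run:
```python
from h import *
import pickle
t=pickle.load(open("top.pkl","rb"));s=pickle.load(open("scene.pkl","rb"))
k=.64
for n,a,b,z in(("jar",(173,222),(604,409),.209),("long",(410,337),(395,312),.05),("sq",(253,346),(546,352),.064)):
    print(n,ray(t,np.array(a)*k,z).round(4),ray(s,np.array(b)*k,z).round(4))
for n,a,z in(("bottle",(347,230),.13),("beaker",(160,340),.085),("low",(443,231),.109),("tester tube end",(365,334),.02),("tester end -y",(447,340),.036),("printer c",(244,340),.05),("pr cornerFL",(222,371),.05),("pr FR",(273,363),.05),("pr RL",(215,320),.05),("pr RR",(264,310),.05),("orange",(455,390),.036)):
    print(n,ray(t,np.array(a)*k,z).round(3))
# wrist mount
w=vision.snapshot("wrist");print(np.round(w["mount"],4).tolist(),np.round(w["intrinsics"],0).tolist())
```

```text
jar [0.6509 0.3134 0.209 ] [0.6538 0.3149 0.209 ]
long [ 0.4373 -0.1363  0.05  ] [ 0.4451 -0.1301  0.05  ]
sq [0.4252 0.1879 0.064 ] [0.4311 0.19   0.064 ]
bottle [ 0.649 -0.013  0.13 ]
beaker [0.44  0.371 0.085]
low [ 0.648 -0.209  0.109]
tester tube end [ 0.45  -0.041  0.02 ]
tester end -y [ 0.431 -0.214  0.036]
printer c [0.44  0.209 0.05 ]
pr cornerFL [0.377 0.254 0.05 ]
pr FR [0.39  0.149 0.05 ]
pr RL [0.483 0.27  0.05 ]
pr RR [0.502 0.168 0.05 ]
orange [ 0.326 -0.227  0.036]
[[0.0002, -0.9589, -0.2839, 0.0802], [1.0, -0.0001, 0.0011, -0.001], [-0.001, -0.2839, 0.9589, -0.1953], [0.0, 0.0, 0.0, 1.0]] [[287.0, 0.0, 255.0], [0.0, 287.0, 189.0], [0.0, 0.0, 1.0]]
```

Call:
step_arm([
  {"tz":-0.5,"az":-0.125},
  {"tz":-0.5,"az":-0.125},
  {"tz":-0.5,"az":-0.125},
  {"tz":-0.5,"az":-0.125},
  {"tx":-0.6,"ty":-0.25},
  {"tx":-0.6,"ty":-0.25},
  {"tx":-0.6,"ty":-0.25},
  {"tx":-0.6,"ty":-0.25},
  {"tx":-0.6,"ty":-0.25},
  {"tx":-0.6,"ty":-0.25},
  {"tx":-0.6,"ty":-0.25},
  {"tx":-0.6,"ty":-0.25},
], grip=0, force=20)

```text
invalid input
```

Call:
step_arm([
  {"tx":0,"ty":0,"tz":-0.5,"ax":0,"ay":0,"az":-0.125},
  {"tx":0,"ty":0,"tz":-0.5,"ax":0,"ay":0,"az":-0.125},
], grip=0)

```text
time_s: 0.4
eef_pos: [0.1422, 0.531, 0.2505]
ee_rot: [[-0.992, 0.128, -0.0], [0.128, 0.992, -0.001], [0.0, -0.001, -1.0]]
ft_force: [1.2, -0.4, -0.3]
finger_gap: 0.837
```

Either the force value or the missing keys were refused. I'll try partial rows without force.

Call:
step_arm([
  {"tz":-0.5,"az":-0.125},
  {"tz":-0.5,"az":-0.125},
  {"tx":-0.6,"ty":-0.25},
  {"tx":-0.6,"ty":-0.25},
  {"tx":-0.6,"ty":-0.25},
  {"tx":-0.6,"ty":-0.25},
  {"tx":-0.6,"ty":-0.25},
  {"tx":-0.6,"ty":-0.25},
  {"tx":-0.6,"ty":-0.25},
  {"tx":-0.6,"ty":-0.25},
])

```text
invalid input
```

Call:
step_arm([
  {"tx":0,"ty":0,"tz":-0.5,"ax":0,"ay":0,"az":-0.125},
  {"tx":0,"ty":0,"tz":-0.5,"ax":0,"ay":0,"az":-0.125},
  {"tx":-0.6,"ty":-0.25,"tz":0,"ax":0,"ay":0,"az":0},
  {"tx":-0.6,"ty":-0.25,"tz":0,"ax":0,"ay":0,"az":0},
  {"tx":-0.6,"ty":-0.25,"tz":0,"ax":0,"ay":0,"az":0},
  {"tx":-0.6,"ty":-0.25,"tz":0,"ax":0,"ay":0,"az":0},
  {"tx":-0.6,"ty":-0.25,"tz":0,"ax":0,"ay":0,"az":0},
  {"tx":-0.6,"ty":-0.25,"tz":0,"ax":0,"ay":0,"az":0},
  {"tx":-0.6,"ty":-0.25,"tz":0,"ax":0,"ay":0,"az":0},
  {"tx":-0.6,"ty":-0.25,"tz":0,"ax":0,"ay":0,"az":0},
], grip=0, force=20)

```text
time_s: 1.65
eef_pos: [0.4314, 0.4106, 0.3099]
ee_rot: [[-1.0, 0.0, -0.0], [0.0, 1.0, -0.0], [0.0, -0.0, -1.0]]
ft_force: [-0.9, 0.3, -0.2]
finger_gap: 0.006
```

Call:
step_arm([
  {"tx":-0.6,"ty":-0.27,"tz":0,"ax":0,"ay":0,"az":0},
  {"tx":-0.6,"ty":-0.27,"tz":0,"ax":0,"ay":0,"az":0},
  {"tx":-0.6,"ty":-0.27,"tz":0,"ax":0,"ay":0,"az":0},
  {"tx":-0.6,"ty":-0.27,"tz":0,"ax":0,"ay":0,"az":0},
  {"tx":-0.6,"ty":-0.27,"tz":0.1,"ax":0,"ay":0,"az":0},
  {"tx":-0.6,"ty":-0.27,"tz":0.2,"ax":0,"ay":0,"az":0},
  {"tx":0,"ty":0,"tz":0,"ax":0,"ay":0,"az":0},
  {"tx":0,"ty":0,"tz":0,"ax":0,"ay":0,"az":0},
])

```text
time_s: 2.65
eef_pos: [0.6459, 0.3144, 0.2921]
ee_rot: [[-1.0, -0.0, -0.0], [-0.0, 1.0, 0.0], [0.0, 0.0, -1.0]]
ft_force: [-0.4, -0.7, 0.4]
finger_gap: 0.004
```

```bash
cat > look.py <<'E'
from h import *
import sys,pickle
st=r.sense();w=vision.snapshot("wrist");T=wristT(w,st)
pickle.dump((w,T),open("w.pkl","wb"))
im=w["color"].copy();z=float(sys.argv[2]);e=st["eef_pos"]
cv2.imwrite(f"pics/{sys.argv[1]}.png",cv2.resize(im,(800,600),interpolation=cv2.INTER_CUBIC))
print(st["time_s"],e.round(4),np.array(st["ft_force"]).round(2),"tip px800",(proj(w,[e[0],e[1],e[2]-.008],T)/.64).round(0),"point below on plane px800",(proj(w,[e[0],e[1],z],T)/.64).round(0))
E
python3 look.py w1 .209
```

```text
2.65 [0.6459 0.3144 0.2921] [-0.38 -0.72  0.43] tip px800 [399. 335.] point below on plane px800 [399. 292.]
```

View pics/w1.png

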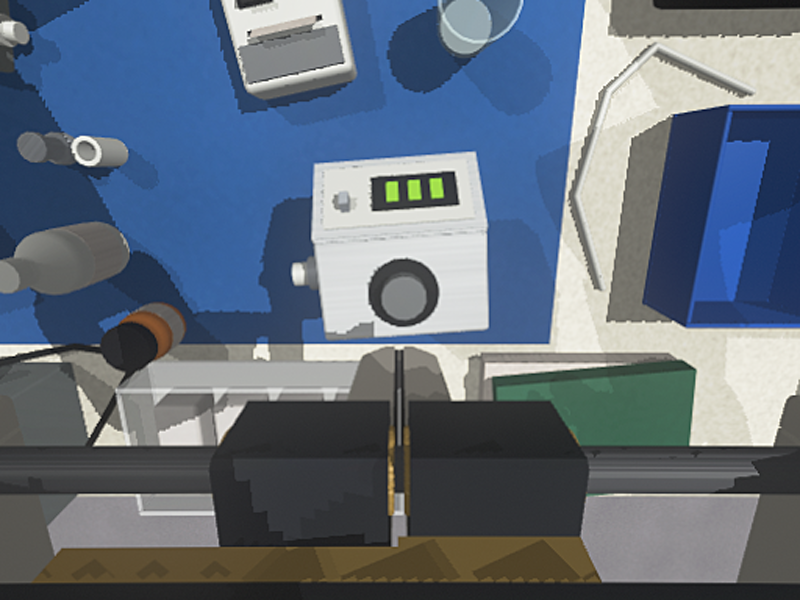

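The wrist view shows the jar key centred at about (404,297), with the TCP axis meeting its plane at (399,292). So the key is about 3 mm further in +x and +y.

Call:
step_arm([
  {"tx":-0.05,"ty":0.05,"tz":0.4,"ax":0,"ay":0,"az":0},
  {"tx":0,"ty":0,"tz":0.4,"ax":0,"ay":0,"az":0},
  {"tx":0,"ty":0,"tz":0.2,"ax":0,"ay":0,"az":0},
  {"tx":0,"ty":0,"tz":0.1,"ax":0,"ay":0,"az":0},
  {"tx":0,"ty":0,"tz":0.05,"ax":0,"ay":0,"az":0},
  {"tx":0,"ty":0,"tz":0,"ax":0,"ay":0,"az":0},
  {"tx":0,"ty":0,"tz":0,"ax":0,"ay":0,"az":0},
])

```text
time_s: 3.58
eef_pos: [0.6495, 0.3171, 0.2237]
ee_rot: [[-1.0, 0.0, 0.001], [0.0, 1.0, 0.0], [-0.001, 0.0, -1.0]]
ft_force: [-0.4, 0.2, 0.5]
finger_gap: 0.002
```

Call:
step_arm([
  {"tx":0,"ty":0,"tz":0.03,"ax":0,"ay":0,"az":0},
  {"tx":0,"ty":0,"tz":0.03,"ax":0,"ay":0,"az":0},
  {"tx":0,"ty":0,"tz":0.03,"ax":0,"ay":0,"az":0},
  {"tx":0,"ty":0,"tz":0.03,"ax":0,"ay":0,"az":0},
  {"tx":0,"ty":0,"tz":0,"ax":0,"ay":0,"az":0},
])

```text
time_s: 4.2
eef_pos: [0.6493, 0.317, 0.2157]
ee_rot: [[-1.0, 0.0, -0.0], [0.0, 1.0, -0.0], [0.0, -0.0, -1.0]]
ft_force: [0.7, 0.2, 0.2]
finger_gap: 0.004
```

Call:
step_arm([
  {"tx":0,"ty":0,"tz":0.03,"ax":0,"ay":0,"az":0},
  {"tx":0,"ty":0,"tz":0.03,"ax":0,"ay":0,"az":0},
  {"tx":0,"ty":0,"tz":0,"ax":0,"ay":0,"az":0},
])

```text
time_s: 4.58
eef_pos: [0.6492, 0.317, 0.2121]
ee_rot: [[-1.0, -0.0, -0.0], [-0.0, 1.0, -0.0], [0.0, -0.0, -1.0]]
ft_force: [0.6, -0.3, 0.4]
finger_gap: 0.004
```

Call:
step_arm([
  {"tx":0,"ty":0,"tz":0.02,"ax":0,"ay":0,"az":0},
  {"tx":0,"ty":0,"tz":0.02,"ax":0,"ay":0,"az":0},
  {"tx":0,"ty":0,"tz":0,"ax":0,"ay":0,"az":0},
])

```text
time_s: 4.95
eef_pos: [0.6493, 0.3171, 0.2098]
ee_rot: [[-1.0, -0.0, -0.0], [-0.0, 1.0, -0.0], [0.0, -0.0, -1.0]]
ft_force: [0.3, 0.5, 0.5]
finger_gap: 0.007
```

```bash
python3 look.py w2 .209
```

```text
4.95 [0.6493 0.3171 0.2098] [0.31 0.55 0.46] tip px800 [399. 335.] point below on plane px800 [399. 341.]
```

View pics/w2.png

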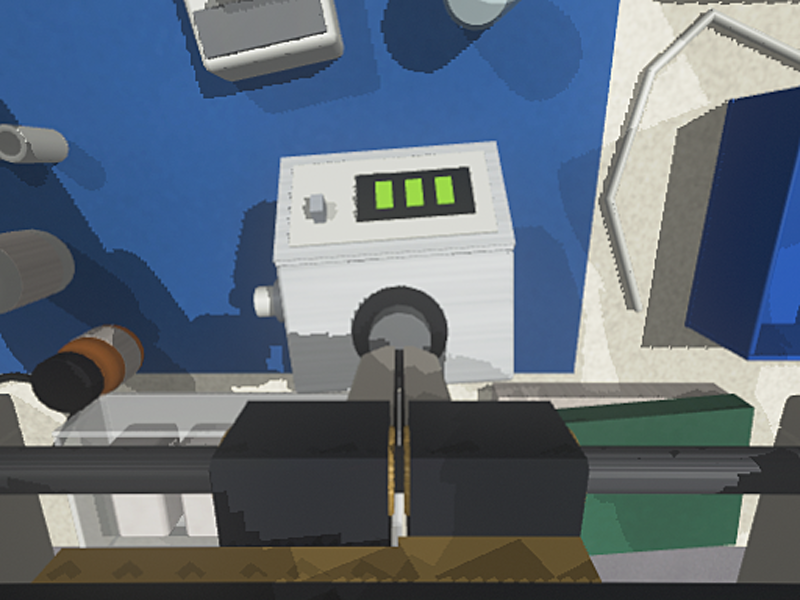

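The tips are near the key, which shows as a disc at about (400,333), but no force shows yet. I'll check the gap from the side.

Run:
```python
from h import *
s=vision.snapshot("scene");c=(proj(s,[.649,.317,.209])).astype(int);print(c)
x,y=c[0]-50,c[1]-45
cv2.imwrite("pics/s2.png",cv2.resize(s["color"][y:y+75,x:x+100],(800,600),interpolation=cv2.INTER_CUBIC))
e=r.sense()["eef_pos"]
for P in([.649,.317,.209],[.649,.317,.195],[e[0],e[1],e[2]-.008]):print(P,((proj(s,P)-[x,y])*8).round(0))
```

```text
[387 260]
[0.649, 0.317, 0.209] [407. 365.]
[0.649, 0.317, 0.195] [396. 395.]
[np.float64(0.6493417422764779), np.float64(0.3170507873615474), np.float64(0.20195269851532027)] [401. 381.]
```

View pics/s2.png

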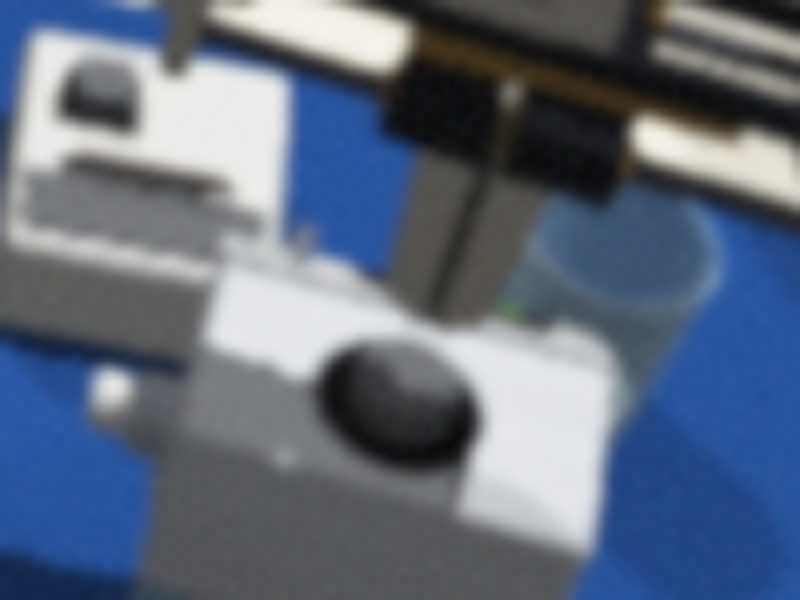

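The tips end at about (435,315), roughly 25 mm above the key top at (407,365), so the closed fingers are shorter than nominal. I'll go on down in small steps and watch the force.

Call:
step_arm([
  {"tx":0,"ty":0,"tz":0.04,"ax":0,"ay":0,"az":0},
  {"tx":0,"ty":0,"tz":0.04,"ax":0,"ay":0,"az":0},
  {"tx":0,"ty":0,"tz":0.04,"ax":0,"ay":0,"az":0},
  {"tx":0,"ty":0,"tz":0.04,"ax":0,"ay":0,"az":0},
  {"tx":0,"ty":0,"tz":0,"ax":0,"ay":0,"az":0},
])

```text
time_s: 5.68
eef_pos: [0.6492, 0.317, 0.2]
ee_rot: [[-1.0, -0.0, -0.0], [-0.0, 1.0, -0.0], [0.0, -0.0, -1.0]]
ft_force: [-0.7, 0.4, -0.2]
finger_gap: 0.007
```

Call:
step_arm([
  {"tx":0,"ty":0,"tz":0.03,"ax":0,"ay":0,"az":0},
  {"tx":0,"ty":0,"tz":0.03,"ax":0,"ay":0,"az":0},
  {"tx":0,"ty":0,"tz":0,"ax":0,"ay":0,"az":0},
])

```text
time_s: 6.05
eef_pos: [0.6492, 0.317, 0.1965]
ee_rot: [[-1.0, 0.0, -0.0], [0.0, 1.0, -0.0], [0.0, -0.0, -1.0]]
ft_force: [0.2, -0.5, 0.2]
finger_gap: 0.006
```

```bash
cat > both.py <<'E'
from h import *
import sys
n=sys.argv[1];P=np.array(eval(sys.argv[2]))
st=r.sense();w=vision.snapshot("wrist");T=wristT(w,st);s=vision.snapshot("scene");t=vision.snapshot("top")
def crop(im,c,h,W,H):
    c=c.astype(int);x=int(np.clip(c[0]-h,0,512-2*h));y=int(np.clip(c[1]-h,0,384-2*h))
    return cv2.resize(im[y:y+2*h,x:x+2*h],(W,H),interpolation=cv2.INTER_CUBIC)
a=crop(s["color"],proj(s,P),32,400,400);b=crop(w["color"],proj(w,P,T)+[0,0],64,400,400)
cv2.imwrite(f"pics/{n}.png",np.hstack([a,b]))
print(st["time_s"],st["eef_pos"].round(4),np.array(st["ft_force"]).round(2),proj(s,P),proj(w,P,T),"scene mm/px",1/np.linalg.norm(proj(s,P+[0,0,.001])-proj(s,P)))
E
python3 both.py b1 "[.649,.317,.209]"
```

```text
6.05 [0.6492 0.317  0.1965] [ 0.16 -0.5   0.22] [387.90634681 260.57700043] [255.6991064  225.03798803] scene mm/px 3.3733541034357497
```

View pics/b1.png

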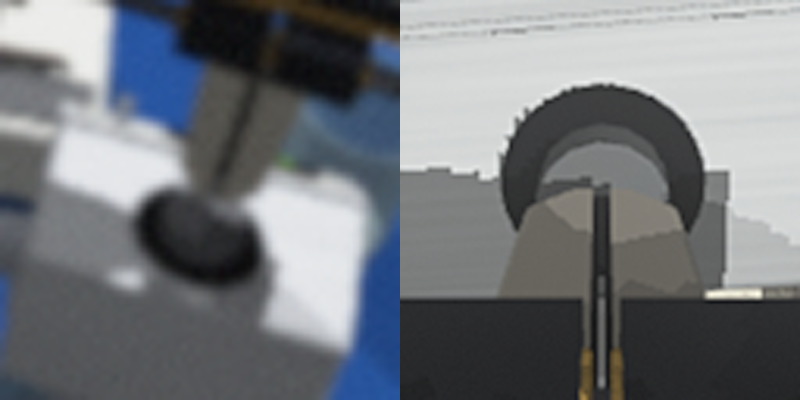

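The tips sit over the key and are laterally centred, still a few mm above it. I'll continue gently.

Call:
step_arm([
  {"tx":0,"ty":0,"tz":0.03,"ax":0,"ay":0,"az":0},
  {"tx":0,"ty":0,"tz":0.03,"ax":0,"ay":0,"az":0},
  {"tx":0,"ty":0,"tz":0,"ax":0,"ay":0,"az":0},
])

```text
time_s: 6.58
eef_pos: [0.6492, 0.317, 0.1929]
ee_rot: [[-1.0, -0.0, -0.0], [-0.0, 1.0, -0.0], [0.0, -0.0, -1.0]]
ft_force: [-0.2, -0.4, -1.3]
finger_gap: 0.008
```

Call:
step_arm([
  {"tx":0,"ty":0,"tz":0.03,"ax":0,"ay":0,"az":0},
  {"tx":0,"ty":0,"tz":0.02,"ax":0,"ay":0,"az":0},
  {"tx":0,"ty":0,"tz":0,"ax":0,"ay":0,"az":0},
])

```text
time_s: 6.95
eef_pos: [0.6493, 0.317, 0.19]
ee_rot: [[-1.0, 0.0, -0.0], [0.0, 1.0, -0.0], [0.0, -0.0, -1.0]]
ft_force: [-0.6, 0.2, 0.8]
finger_gap: 0.007
```

Call:
step_arm([
  {"tx":0,"ty":0,"tz":0.02,"ax":0,"ay":0,"az":0},
  {"tx":0,"ty":0,"tz":0.02,"ax":0,"ay":0,"az":0},
  {"tx":0,"ty":0,"tz":0,"ax":0,"ay":0,"az":0},
])

```text
time_s: 7.32
eef_pos: [0.6493, 0.317, 0.1876]
ee_rot: [[-1.0, 0.0, -0.0], [0.0, 1.0, -0.0], [0.0, -0.0, -1.0]]
ft_force: [0.2, -0.8, -0.1]
finger_gap: 0.004
```

Call:
step_arm([
  {"tx":0,"ty":0,"tz":0.02,"ax":0,"ay":0,"az":0},
  {"tx":0,"ty":0,"tz":0.02,"ax":0,"ay":0,"az":0},
  {"tx":0,"ty":0,"tz":0,"ax":0,"ay":0,"az":0},
])

```text
time_s: 7.7
eef_pos: [0.6493, 0.317, 0.1852]
ee_rot: [[-1.0, -0.0, -0.0], [-0.0, 1.0, -0.0], [0.0, -0.0, -1.0]]
ft_force: [-0.4, 0.4, -0.2]
finger_gap: 0.007
```

```bash
python3 both.py b2 "[.649,.317,.209]"
```

```text
7.7 [0.6493 0.317  0.1852] [-0.37  0.38 -0.16] [387.90634681 260.57700043] [255.72740945 232.07401674] scene mm/px 3.3733541034357497
```

View pics/b2.png

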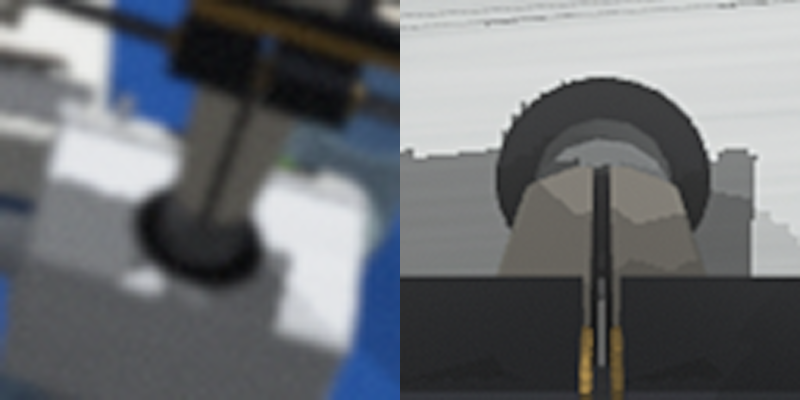

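The tip is at or just above the key and the force is still zero. I'll keep going in small steps.

Call:
step_arm([
  {"tx":0,"ty":0,"tz":0.02,"ax":0,"ay":0,"az":0},
  {"tx":0,"ty":0,"tz":0.01,"ax":0,"ay":0,"az":0},
  {"tx":0,"ty":0,"tz":0,"ax":0,"ay":0,"az":0},
])

```text
time_s: 8.22
eef_pos: [0.6493, 0.3171, 0.1834]
ee_rot: [[-1.0, 0.0, -0.0], [0.0, 1.0, -0.0], [0.0, -0.0, -1.0]]
ft_force: [0.7, -0.5, 0.2]
finger_gap: 0.003
```

Call:
step_arm([
  {"tx":0,"ty":0,"tz":0.02,"ax":0,"ay":0,"az":0},
  {"tx":0,"ty":0,"tz":0.01,"ax":0,"ay":0,"az":0},
  {"tx":0,"ty":0,"tz":0,"ax":0,"ay":0,"az":0},
])

```text
time_s: 8.6
eef_pos: [0.6493, 0.317, 0.1816]
ee_rot: [[-1.0, -0.0, -0.0], [-0.0, 1.0, -0.0], [0.0, -0.0, -1.0]]
ft_force: [-1.2, -0.0, 0.3]
finger_gap: 0.006
```

Run:
```python
from h import *
import pickle
st=r.sense();w=vision.snapshot("wrist");T=wristT(w,st);pickle.dump((w,T),open("w3.pkl","wb"))
w2,T2=pickle.load(open("w.pkl","rb"))
for n,(a,TT) in(("w2",(w2,T2)),("now",(w,T))):
    g=cv2.cvtColor(a["color"],cv2.COLOR_BGR2GRAY)
    print(n,"rows170-",g[160:240,248:252].mean(1).astype(int).tolist())
    for z,x in((.195,.625),(.195,.6265),(.209,.634),(.204,.634),(.199,.634)):print(x,z,proj(a,[x,.317,z],TT).round(1))
# full-width rows of key disc
    for row in (195,200,205,210):print(row,g[row,205:310].tolist()) if n=="now" else 0
print(st["tau"].round(2),st["moment"].round(2),st["ft_force"].round(2))
```

```text
w2 rows170- [205, 191, 198, 214, 191, 191, 211, 212, 216, 218, 217, 216, 215, 216, 217, 217, 216, 215, 216, 218, 219, 221, 230, 178, 64, 59, 63, 65, 64, 63, 63, 63, 62, 63, 61, 63, 73, 81, 83, 77, 77, 104, 127, 128, 126, 126, 126, 126, 125, 126, 125, 125, 125, 124, 124, 125, 125, 126, 117, 106, 105, 120, 130, 128, 128, 128, 129, 128, 129, 128, 129, 128, 128, 129, 129, 129, 118, 105, 101, 101]
0.625 0.195 [255.5 181.2]
0.6265 0.195 [255.5 183.1]
0.634 0.209 [255.6 198.3]
0.634 0.204 [255.6 196.2]
0.634 0.199 [255.6 194.1]
now rows170- [181, 197, 210, 211, 208, 203, 202, 203, 204, 190, 191, 205, 209, 193, 198, 211, 209, 213, 216, 216, 216, 214, 214, 214, 215, 215, 215, 214, 214, 216, 217, 218, 220, 228, 174, 61, 57, 62, 63, 63, 62, 62, 62, 62, 61, 61, 61, 59, 62, 75, 81, 81, 81, 76, 72, 91, 120, 128, 125, 124, 124, 126, 127, 128, 128, 128, 128, 128, 127, 128, 128, 127, 128, 127, 128, 128, 128, 123, 108, 99]
0.625 0.195 [255.7 192.2]
0.6265 0.195 [255.7 194.3]
0.634 0.209 [255.8 212.5]
0.634 0.204 [255.7 209.7]
0.634 0.199 [255.7 207. ]
195 [216, 216, 216, 216, 216, 216, 216, 216, 216, 
[... 1309 characters left out ...]
6, 215, 215, 215, 214, 214, 214, 214, 214, 214, 214, 213, 213, 213, 214, 213, 213, 212, 212, 212, 211, 211, 211, 210, 210]
210 [214, 214, 215, 215, 215, 215, 216, 215, 215, 215, 215, 215, 215, 215, 214, 214, 216, 219, 224, 222, 159, 53, 56, 61, 62, 62, 61, 60, 60, 61, 61, 60, 61, 61, 61, 61, 59, 59, 59, 66, 72, 74, 77, 80, 81, 81, 82, 82, 83, 84, 84, 85, 86, 86, 86, 87, 88, 88, 89, 88, 83, 72, 62, 57, 59, 59, 60, 60, 60, 60, 60, 61, 60, 61, 61, 62, 61, 62, 59, 51, 66, 177, 220, 210, 215, 213, 214, 214, 214, 214, 214, 213, 214, 213, 214, 214, 214, 214, 213, 214, 214, 213, 214, 214, 214]
[ 0.000e+00 -6.980e+01 -3.093e+01  2.000e-02  7.000e-02  0.000e+00] [ 0.01 -0.01 -0.01] [-1.15 -0.    0.32]
```

Both frames place the key at the same height, so it has not moved. The ray through the visible tip edge puts the closed tip about 26 mm behind the TCP, so contact should come in the next few mm.

Call:
step_arm([
  {"tx":0,"ty":0,"tz":0.02,"ax":0,"ay":0,"az":0},
  {"tx":0,"ty":0,"tz":0.01,"ax":0,"ay":0,"az":0},
  {"tx":0,"ty":0,"tz":0,"ax":0,"ay":0,"az":0},
])

```text
time_s: 9.02
eef_pos: [0.6494, 0.3171, 0.1802]
ee_rot: [[-1.0, 0.0, 0.0], [0.0, 1.0, 0.0], [-0.0, 0.0, -1.0]]
ft_force: [0.0, 0.2, 2.4]
finger_gap: 0.003
```

Call:
step_arm([
  {"tx":0,"ty":0,"tz":0.02,"ax":0,"ay":0,"az":0},
  {"tx":0,"ty":0,"tz":0.01,"ax":0,"ay":0,"az":0},
  {"tx":0,"ty":0,"tz":0,"ax":0,"ay":0,"az":0},
])

```text
time_s: 9.4
eef_pos: [0.6494, 0.3171, 0.1782]
ee_rot: [[-1.0, 0.0, 0.0], [0.0, 1.0, 0.0], [-0.0, 0.0, -1.0]]
ft_force: [0.4, 0.5, 3.0]
finger_gap: 0.006
```

Contact came at TCP z of about 0.1805, with force rising from 2.4 to 3.0 N. I'll press about 4.5 mm more.

Call:
step_arm([
  {"tx":0,"ty":0,"tz":0.02,"ax":0,"ay":0,"az":0},
  {"tx":0,"ty":0,"tz":0.02,"ax":0,"ay":0,"az":0},
  {"tx":0,"ty":0,"tz":0.02,"ax":0,"ay":0,"az":0},
  {"tx":0,"ty":0,"tz":0.02,"ax":0,"ay":0,"az":0},
  {"tx":0,"ty":0,"tz":0,"ax":0,"ay":0,"az":0},
  {"tx":0,"ty":0,"tz":0,"ax":0,"ay":0,"az":0},
])

```text
time_s: 10.15
eef_pos: [0.6494, 0.3171, 0.1734]
ee_rot: [[-1.0, -0.0, 0.0], [-0.0, 1.0, 0.0], [-0.0, 0.0, -1.0]]
ft_force: [0.3, -0.2, 4.6]
finger_gap: 0.004
```

Call:
step_arm([
  {"tx":0,"ty":0,"tz":0.02,"ax":0,"ay":0,"az":0},
  {"tx":0,"ty":0,"tz":0.01,"ax":0,"ay":0,"az":0},
  {"tx":0,"ty":0,"tz":0,"ax":0,"ay":0,"az":0},
  {"tx":0,"ty":0,"tz":0,"ax":0,"ay":0,"az":0},
])

```text
time_s: 10.65
eef_pos: [0.6494, 0.3171, 0.1718]
ee_rot: [[-1.0, -0.0, 0.0], [-0.0, 1.0, 0.0], [-0.0, 0.0, -1.0]]
ft_force: [-1.1, -0.2, 5.7]
finger_gap: 0.006
```

The jar key reads 5.7 N, so it is about 6 to 8 mm down. I'll retreat and go to the tester.

Call:
step_arm([
  {"tx":0,"ty":0,"tz":-0.2,"ax":0,"ay":0,"az":0},
  {"tx":0,"ty":0,"tz":-0.5,"ax":0,"ay":0,"az":0},
  {"tx":0,"ty":0,"tz":-0.5,"ax":0,"ay":0,"az":0},
  {"tx":0.3,"ty":-0.65,"tz":-0.3,"ax":0,"ay":0,"az":0},
  {"tx":0.3,"ty":-0.65,"tz":0,"ax":0,"ay":0,"az":0},
  {"tx":0.3,"ty":-0.65,"tz":0,"ax":0,"ay":0,"az":0},
  {"tx":0.3,"ty":-0.65,"tz":0,"ax":0,"ay":0,"az":0},
  {"tx":0.3,"ty":-0.65,"tz":0,"ax":0,"ay":0,"az":0},
  {"tx":0.3,"ty":-0.65,"tz":0,"ax":0,"ay":0,"az":0},
  {"tx":0.3,"ty":-0.65,"tz":0,"ax":0,"ay":0,"az":0},
  {"tx":0.3,"ty":-0.65,"tz":0,"ax":0,"ay":0,"az":0},
  {"tx":0.3,"ty":-0.65,"tz":0,"ax":0,"ay":0,"az":0},
])

```text
time_s: 12.15
eef_pos: [0.4865, -0.0351, 0.2618]
ee_rot: [[-1.0, -0.0, -0.0], [-0.0, 1.0, -0.0], [0.0, -0.0, -1.0]]
ft_force: [0.5, -0.4, 0.6]
finger_gap: 0.006
```

Call:
step_arm([
  {"tx":0.3,"ty":-0.65,"tz":0,"ax":0,"ay":0,"az":0},
  {"tx":0.3,"ty":-0.65,"tz":0,"ax":0,"ay":0,"az":0},
  {"tx":0.2,"ty":-0.4,"tz":0.4,"ax":0,"ay":0,"az":0},
  {"tx":0,"ty":0,"tz":0.6,"ax":0,"ay":0,"az":0},
  {"tx":0,"ty":0,"tz":0.6,"ax":0,"ay":0,"az":0},
  {"tx":0,"ty":0,"tz":0.6,"ax":0,"ay":0,"az":0},
  {"tx":0,"ty":0,"tz":0,"ax":0,"ay":0,"az":0},
  {"tx":0,"ty":0,"tz":0,"ax":0,"ay":0,"az":0},
])

```text
time_s: 13.15
eef_pos: [0.44, -0.1362, 0.1309]
ee_rot: [[-1.0, -0.0, 0.001], [-0.0, 1.0, -0.001], [-0.001, -0.001, -1.0]]
ft_force: [-0.4, -0.6, 0.7]
finger_gap: 0.008
```

```bash
python3 look.py w4 .05
```

```text
13.15 [ 0.44   -0.1362  0.1309] [-0.44 -0.59  0.75] tip px800 [399. 335.] point below on plane px800 [399. 293.]
```

View pics/w4.png

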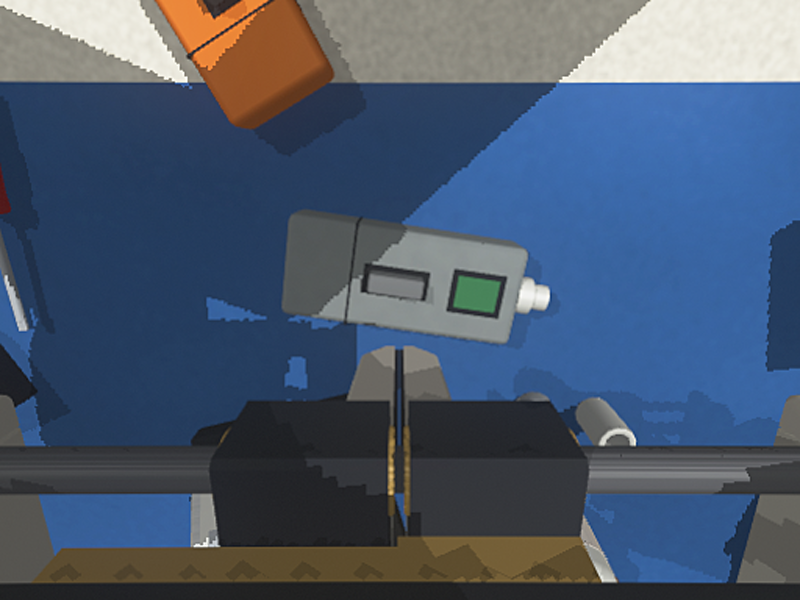

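Run:
```python
from h import *
import pickle
w,T=pickle.load(open("w.pkl","rb"))
for p in((396,284),(363,277),(430,293)):print(ray(w,np.array(p)*.64,.05,T).round(4))
```

```text
[ 0.434  -0.1382  0.05  ]
[ 0.4294 -0.1591  0.05  ]
[ 0.44   -0.1164  0.05  ]
```

The wrist view has the grey tester's long key centred at (396,284), which gives world (0.434, -0.138). I'll correct by 5 mm and go down.

Call:
step_arm([
  {"tx":0.08,"ty":-0.03,"tz":0.5,"ax":0,"ay":0,"az":0},
  {"tx":0,"ty":0,"tz":0.5,"ax":0,"ay":0,"az":0},
  {"tx":0,"ty":0,"tz":0.4,"ax":0,"ay":0,"az":0},
  {"tx":0,"ty":0,"tz":0.15,"ax":0,"ay":0,"az":0},
  {"tx":0,"ty":0,"tz":0.08,"ax":0,"ay":0,"az":0},
  {"tx":0,"ty":0,"tz":0.05,"ax":0,"ay":0,"az":0},
  {"tx":0,"ty":0,"tz":0,"ax":0,"ay":0,"az":0},
  {"tx":0,"ty":0,"tz":0,"ax":0,"ay":0,"az":0},
])

```text
time_s: 14.2
eef_pos: [0.4348, -0.1379, 0.0291]
ee_rot: [[-1.0, 0.0, 0.001], [0.0, 1.0, -0.0], [-0.001, -0.0, -1.0]]
ft_force: [-0.2, 0.7, -0.1]
finger_gap: 0.005
```

Call:
step_arm([
  {"tx":0,"ty":0,"tz":0.02,"ax":0,"ay":0,"az":0},
  {"tx":0,"ty":0,"tz":0.02,"ax":0,"ay":0,"az":0},
  {"tx":0,"ty":0,"tz":0.02,"ax":0,"ay":0,"az":0},
  {"tx":0,"ty":0,"tz":0,"ax":0,"ay":0,"az":0},
])

```text
time_s: 14.7
eef_pos: [0.4345, -0.1377, 0.025]
ee_rot: [[-1.0, 0.0, -0.0], [0.0, 1.0, 0.0], [0.0, 0.0, -1.0]]
ft_force: [-0.9, 0.2, -0.1]
finger_gap: 0.007
```

Call:
step_arm([
  {"tx":0,"ty":0,"tz":0.02,"ax":0,"ay":0,"az":0},
  {"tx":0,"ty":0,"tz":0.02,"ax":0,"ay":0,"az":0},
  {"tx":0,"ty":0,"tz":0.02,"ax":0,"ay":0,"az":0},
  {"tx":0,"ty":0,"tz":0,"ax":0,"ay":0,"az":0},
])

```text
time_s: 15.2
eef_pos: [0.4345, -0.1377, 0.0215]
ee_rot: [[-1.0, 0.0, -0.0], [0.0, 1.0, 0.0], [0.0, 0.0, -1.0]]
ft_force: [0.6, 0.0, 0.2]
finger_gap: 0.008
```

Call:
step_arm([
  {"tx":0,"ty":0,"tz":0.02,"ax":0,"ay":0,"az":0},
  {"tx":0,"ty":0,"tz":0.02,"ax":0,"ay":0,"az":0},
  {"tx":0,"ty":0,"tz":0,"ax":0,"ay":0,"az":0},
  {"tx":0,"ty":0,"tz":0,"ax":0,"ay":0,"az":0},
])

```text
time_s: 15.7
eef_pos: [0.4345, -0.1377, 0.0191]
ee_rot: [[-1.0, -0.0, -0.0], [-0.0, 1.0, 0.0], [0.0, 0.0, -1.0]]
ft_force: [-0.0, -0.8, -0.1]
finger_gap: 0.005
```

Call:
step_arm([
  {"tx":0,"ty":0,"tz":0.02,"ax":0,"ay":0,"az":0},
  {"tx":0,"ty":0,"tz":0.02,"ax":0,"ay":0,"az":0},
  {"tx":0,"ty":0,"tz":0,"ax":0,"ay":0,"az":0},
  {"tx":0,"ty":0,"tz":0,"ax":0,"ay":0,"az":0},
])

```text
time_s: 16.2
eef_pos: [0.4345, -0.1378, 0.0167]
ee_rot: [[-1.0, 0.0, -0.0], [0.0, 1.0, -0.0], [0.0, -0.0, -1.0]]
ft_force: [0.1, 0.6, 1.7]
finger_gap: 0.006
```

Call:
step_arm([
  {"tx":0,"ty":0,"tz":0.02,"ax":0,"ay":0,"az":0},
  {"tx":0,"ty":0,"tz":0.02,"ax":0,"ay":0,"az":0},
  {"tx":0,"ty":0,"tz":0,"ax":0,"ay":0,"az":0},
  {"tx":0,"ty":0,"tz":0,"ax":0,"ay":0,"az":0},
])

```text
time_s: 16.7
eef_pos: [0.4345, -0.1377, 0.0143]
ee_rot: [[-1.0, 0.0, 0.0], [0.0, 1.0, 0.0], [-0.0, 0.0, -1.0]]
ft_force: [-0.8, -0.8, 3.3]
finger_gap: 0.007
```

Call:
step_arm([
  {"tx":0,"ty":0,"tz":0.02,"ax":0,"ay":0,"az":0},
  {"tx":0,"ty":0,"tz":0.02,"ax":0,"ay":0,"az":0},
  {"tx":0,"ty":0,"tz":0.02,"ax":0,"ay":0,"az":0},
  {"tx":0,"ty":0,"tz":0.01,"ax":0,"ay":0,"az":0},
  {"tx":0,"ty":0,"tz":0,"ax":0,"ay":0,"az":0},
  {"tx":0,"ty":0,"tz":0,"ax":0,"ay":0,"az":0},
])

```text
time_s: 17.45
eef_pos: [0.4346, -0.1378, 0.0103]
ee_rot: [[-1.0, -0.0, 0.0], [-0.0, 1.0, -0.0], [-0.0, -0.0, -1.0]]
ft_force: [-1.3, 0.3, 6.3]
finger_gap: 0.008
```

The force is 6.3 N over about 6 mm, so the long key is down. I'll retreat straight up and go to the printer.

Call:
step_arm([
  {"tx":0,"ty":0,"tz":-0.2,"ax":0,"ay":0,"az":0},
  {"tx":0,"ty":0,"tz":-0.5,"ax":0,"ay":0,"az":0},
  {"tx":0,"ty":0,"tz":-0.6,"ax":0,"ay":0,"az":0},
  {"tx":0,"ty":0,"tz":-0.6,"ax":0,"ay":0,"az":0},
  {"tx":0,"ty":0,"tz":-0.4,"ax":0,"ay":0,"az":0},
  {"tx":0,"ty":0.6,"tz":0,"ax":0,"ay":0,"az":0},
  {"tx":0,"ty":0.6,"tz":0,"ax":0,"ay":0,"az":0},
  {"tx":0,"ty":0.6,"tz":0,"ax":0,"ay":0,"az":0},
  {"tx":0,"ty":0.6,"tz":0,"ax":0,"ay":0,"az":0},
  {"tx":0,"ty":0.6,"tz":0,"ax":0,"ay":0,"az":0},
  {"tx":0,"ty":0.6,"tz":0,"ax":0,"ay":0,"az":0},
  {"tx":0,"ty":0.6,"tz":0,"ax":0,"ay":0,"az":0},
])

```text
time_s: 18.95
eef_pos: [0.4342, 0.1154, 0.1487]
ee_rot: [[-1.0, -0.0, 0.0], [-0.0, 1.0, 0.0], [-0.0, 0.0, -1.0]]
ft_force: [-0.7, -0.9, 0.7]
finger_gap: 0.005
```

Call:
step_arm([
  {"tx":0,"ty":0.6,"tz":0,"ax":0,"ay":0,"az":0},
  {"tx":0.1,"ty":0.6,"tz":0,"ax":0,"ay":0,"az":0},
  {"tx":0,"ty":0,"tz":0,"ax":0,"ay":0,"az":0},
  {"tx":0,"ty":0,"tz":0,"ax":0,"ay":0,"az":0},
])

```text
time_s: 19.45
eef_pos: [0.4284, 0.1858, 0.1484]
ee_rot: [[-1.0, -0.0, -0.0], [-0.0, 1.0, -0.0], [0.0, -0.0, -1.0]]
ft_force: [-0.1, -0.1, 0.0]
finger_gap: 0.007
```

```bash
python3 look.py w5 .064
```

```text
19.45 [0.4284 0.1858 0.1484] [-0.08 -0.08  0.04] tip px800 [399. 335.] point below on plane px800 [399. 292.]
```

View pics/w5.png

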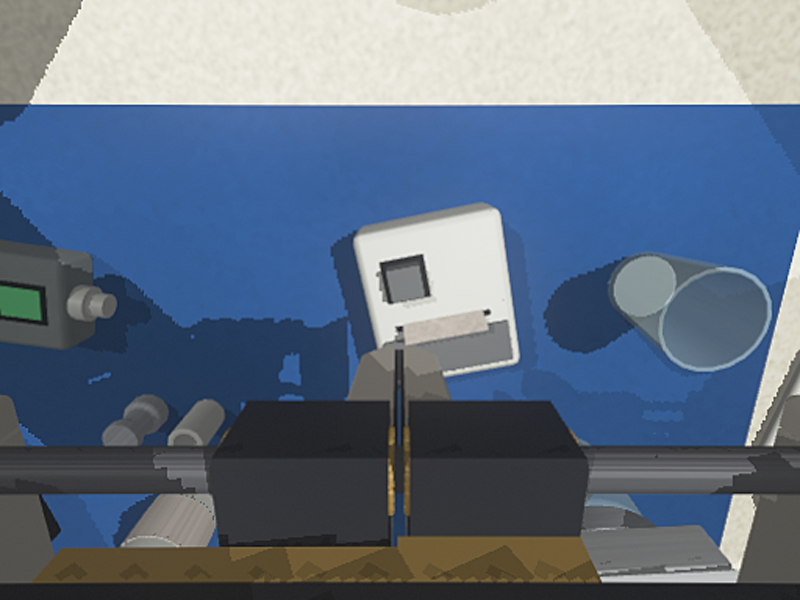

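The wrist view has the printer's square key centred at (405,281), which gives about (0.421, 0.190). The short ticket is 20 to 30 mm behind it at (445,325).

Call:
step_arm([
  {"tx":0.12,"ty":0.07,"tz":0.5,"ax":0,"ay":0,"az":0},
  {"tx":0,"ty":0,"tz":0.5,"ax":0,"ay":0,"az":0},
  {"tx":0,"ty":0,"tz":0.4,"ax":0,"ay":0,"az":0},
  {"tx":0,"ty":0,"tz":0.2,"ax":0,"ay":0,"az":0},
  {"tx":0,"ty":0,"tz":0.1,"ax":0,"ay":0,"az":0},
  {"tx":0,"ty":0,"tz":0.07,"ax":0,"ay":0,"az":0},
  {"tx":0,"ty":0,"tz":0,"ax":0,"ay":0,"az":0},
  {"tx":0,"ty":0,"tz":0,"ax":0,"ay":0,"az":0},
])

```text
time_s: 20.5
eef_pos: [0.4216, 0.1906, 0.0423]
ee_rot: [[-1.0, -0.0, 0.001], [-0.0, 1.0, 0.0], [-0.001, 0.0, -1.0]]
ft_force: [-0.7, -0.1, -0.3]
finger_gap: 0.006
```

Call:
step_arm([
  {"tx":0,"ty":0,"tz":0.02,"ax":0,"ay":0,"az":0},
  {"tx":0,"ty":0,"tz":0.02,"ax":0,"ay":0,"az":0},
  {"tx":0,"ty":0,"tz":0.02,"ax":0,"ay":0,"az":0},
  {"tx":0,"ty":0,"tz":0.02,"ax":0,"ay":0,"az":0},
  {"tx":0,"ty":0,"tz":0,"ax":0,"ay":0,"az":0},
])

```text
time_s: 21.12
eef_pos: [0.4213, 0.1904, 0.037]
ee_rot: [[-1.0, -0.0, -0.0], [-0.0, 1.0, -0.0], [0.0, -0.0, -1.0]]
ft_force: [-0.2, -0.6, -0.0]
finger_gap: 0.004
```

Call:
step_arm([
  {"tx":0,"ty":0,"tz":0.02,"ax":0,"ay":0,"az":0},
  {"tx":0,"ty":0,"tz":0.02,"ax":0,"ay":0,"az":0},
  {"tx":0,"ty":0,"tz":0,"ax":0,"ay":0,"az":0},
  {"tx":0,"ty":0,"tz":0,"ax":0,"ay":0,"az":0},
])

```text
time_s: 21.62
eef_pos: [0.4213, 0.1904, 0.0347]
ee_rot: [[-1.0, 0.0, -0.0], [0.0, 1.0, -0.0], [0.0, -0.0, -1.0]]
ft_force: [-1.3, 0.4, 0.2]
finger_gap: 0.008
```

Call:
step_arm([
  {"tx":0,"ty":0,"tz":0.02,"ax":0,"ay":0,"az":0},
  {"tx":0,"ty":0,"tz":0.02,"ax":0,"ay":0,"az":0},
  {"tx":0,"ty":0,"tz":0.02,"ax":0,"ay":0,"az":0},
  {"tx":0,"ty":0,"tz":0,"ax":0,"ay":0,"az":0},
  {"tx":0,"ty":0,"tz":0,"ax":0,"ay":0,"az":0},
])

```text
time_s: 22.25
eef_pos: [0.4213, 0.1904, 0.031]
ee_rot: [[-1.0, -0.0, -0.0], [-0.0, 1.0, -0.0], [0.0, -0.0, -1.0]]
ft_force: [-0.2, -0.1, 1.2]
finger_gap: 0.004
```

Call:
step_arm([
  {"tx":0,"ty":0,"tz":0.02,"ax":0,"ay":0,"az":0},
  {"tx":0,"ty":0,"tz":0.02,"ax":0,"ay":0,"az":0},
  {"tx":0,"ty":0,"tz":0,"ax":0,"ay":0,"az":0},
  {"tx":0,"ty":0,"tz":0,"ax":0,"ay":0,"az":0},
])

```text
time_s: 22.75
eef_pos: [0.4213, 0.1905, 0.0287]
ee_rot: [[-1.0, -0.0, 0.0], [-0.0, 1.0, -0.0], [-0.0, -0.0, -1.0]]
ft_force: [-1.1, -1.4, 2.6]
finger_gap: 0.001
```

Call:
step_arm([
  {"tx":0,"ty":0,"tz":0.02,"ax":0,"ay":0,"az":0},
  {"tx":0,"ty":0,"tz":0.02,"ax":0,"ay":0,"az":0},
  {"tx":0,"ty":0,"tz":0.02,"ax":0,"ay":0,"az":0},
  {"tx":0,"ty":0,"tz":0.01,"ax":0,"ay":0,"az":0},
  {"tx":0,"ty":0,"tz":0,"ax":0,"ay":0,"az":0},
  {"tx":0,"ty":0,"tz":0,"ax":0,"ay":0,"az":0},
])

```text
time_s: 23.5
eef_pos: [0.4213, 0.1904, 0.0246]
ee_rot: [[-1.0, -0.0, 0.0], [-0.0, 1.0, -0.0], [-0.0, -0.0, -1.0]]
ft_force: [-2.5, -0.2, 5.3]
finger_gap: 0.006
```

Call:
step_arm([
  {"tx":0,"ty":0,"tz":0.015,"ax":0,"ay":0,"az":0},
  {"tx":0,"ty":0,"tz":0,"ax":0,"ay":0,"az":0},
  {"tx":0,"ty":0,"tz":0,"ax":0,"ay":0,"az":0},
])

```text
time_s: 23.88
eef_pos: [0.4213, 0.1905, 0.0238]
ee_rot: [[-1.0, -0.0, 0.0], [-0.0, 1.0, 0.0], [-0.0, 0.0, -1.0]]
ft_force: [-2.4, -0.1, 7.4]
finger_gap: 0.004
```

Call:
step_arm([
  {"tx":0,"ty":0,"tz":-0.2,"ax":0,"ay":0,"az":0},
  {"tx":0,"ty":0,"tz":-0.4,"ax":0,"ay":0,"az":0},
  {"tx":0,"ty":0,"tz":-0.6,"ax":0,"ay":0,"az":0},
  {"tx":0,"ty":0,"tz":-0.6,"ax":0,"ay":0,"az":0},
  {"tx":0,"ty":0,"tz":-0.6,"ax":0,"ay":0,"az":0},
  {"tx":0,"ty":0,"tz":-0.6,"ax":0,"ay":0,"az":0},
  {"tx":0.5,"ty":0,"tz":-0.4,"ax":0,"ay":0,"az":0},
  {"tx":0.5,"ty":0,"tz":0,"ax":0,"ay":0,"az":0},
  {"tx":0,"ty":0,"tz":0,"ax":0,"ay":0,"az":0},
  {"tx":0,"ty":0,"tz":0,"ax":0,"ay":0,"az":0},
])

```text
time_s: 25.12
eef_pos: [0.3618, 0.1905, 0.2279]
ee_rot: [[-1.0, -0.0, 0.001], [-0.0, 1.0, 0.0], [-0.001, 0.0, -1.0]]
ft_force: [0.2, -0.3, -0.4]
finger_gap: 0.004
```

Run:
```python
from h import *
import pickle
st=r.sense();s=vision.snapshot("scene");s0=pickle.load(open("scene.pkl","rb"))
rows=[]
for P in([.651,.315,.205],[.436,-.137,.046],[.424,.19,.06]):
    c=proj(s,P).astype(int);x,y=c[0]-20,c[1]-20
    rows.append(np.vstack([cv2.resize(q["color"][y:y+40,x:x+40],(260,260),interpolation=cv2.INTER_CUBIC) for q in(s0,s)]))
cv2.imwrite("pics/fin.png",np.hstack(rows));print(st["time_s"],st["eef_pos"],st["ft_force"].round(1))
```

```text
25.125 [0.36178702 0.1905135  0.22793461] [ 0.2 -0.3 -0.4]
```

View pics/fin.png

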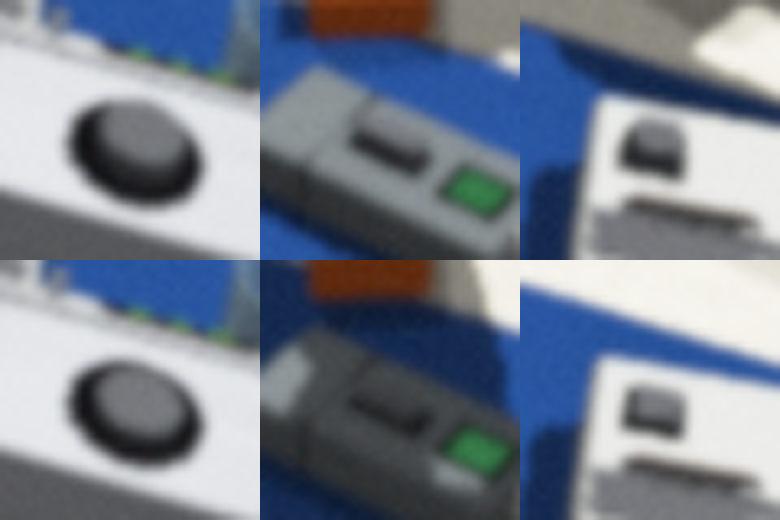

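All three key tops sit visibly lower after pressing (bottom row) than before (top row), and the bodies have not shifted. I'll measure the drop numerically before handing in.

Run:
```python
from h import *
import pickle
s0=pickle.load(open("scene.pkl","rb"));a=cv2.cvtColor(s0["color"],6).astype(np.float32)
b=np.mean([cv2.cvtColor(vision.snapshot("scene")["color"],6).astype(np.float32) for _ in range(4)],0).astype(np.float32)
up=lambda i,c,h:cv2.resize(i[c[1]-h:c[1]+h+1,c[0]-h:c[0]+h+1],None,fx=10,fy=10,interpolation=cv2.INTER_CUBIC)
for n,P,h in(("jar",[.651,.316,.209],5),("long",[.436,-.137,.05],4),("sq",[.422,.19,.064],4)):
    P=np.array(P);c=proj(s0,P).round().astype(int)
    d=proj(s0,P-[0,0,.005])-proj(s0,P)
    m=cv2.matchTemplate(up(b,c,h+3),up(a,c,h),cv2.TM_CCOEFF_NORMED);_,v,_,l=cv2.minMaxLoc(m)
    print(n,"shift px",(np.array(l)-30)/10,"score",round(v,2),"expected for 5mm",d.round(2))
```

```text
jar shift px [-0.9 -0.2] score 0.95 expected for 5mm [-0.51  1.38]
long shift px [-0.5  0.5] score 0.96 expected for 5mm [0.   1.12]
sq shift px [0.3 0.2] score 0.96 expected for 5mm [-0.27  1.15]
```

The template match is inconclusive, because static surroundings dominate these small patches. The force-travel records are clear for each key: 6 to 9 mm of travel at 5.7 to 7.4 N. The picture also shows the tops lower. The arm is clear, so I'm handing in.

```bash
python3 -c "
from h import *
print(close_job())"
```

```text
the job is handed in; nothing more can be done
None
```

I pressed the jar simulator's round key, then the tester's long key, then the printer's square key, and handed the job in at about 25 s. No verdict came back.

| Key | Travel after contact | Push at the end |
|---|---|---|
| Jar round key | about 8.5 mm | 5.7 N |
| Tester long key | about 6.5 mm | 6.3 N |
| Printer square key | about 7 mm | 7.4 N, slightly over the 5–7 N aim |

- **Final state:** the arm was about 0.2 m up and the wrist force was back to about 0.
- **Bodies and bystanders:** the final close-ups show the three keys' tops lower than at the start. The simulator, tester and printer do not look shifted. I did not measure the bystanders' positions at the end.
- **Fingertip length:** the closed fingertips met the keys with the TCP about 28 to 33 mm past the surface. The stated geometry put them 8 mm ahead of the TCP, so I found each contact by force.
- **Inconclusive check:** an automatic image match of how far the keys dropped disagreed with the expected shift for a 5 mm drop. The match covered only a few pixels, mostly unmoving surroundings. That the keys are at least 3 mm down rests on the force and travel readings and the pictures.
- **Sideways force:** I saw about 2.5 N sideways while pressing the square key and did not look into it.

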